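Empty the middle measuring cup of cashews and return it to the scale

ROBOT

A 6-joint arm with a two-finger parallel gripper is mounted at the origin on the work surface. World frame = base frame: x ahead of the robot, y to its left, z up, the work surface at z = 0. Lengths are in m, angles in rad, forces in N, time in s.
With the tool pointing down it reaches from about 0.275 to 0.85 m from the base axis. Payload 19 kg.
Tool frame: the origin (TCP) lies at the very end of the fingers, on their centre line; the grasp point (between the pads) lies 19 mm behind it; z points along the fingers, y is the line along which they close (so a half turn about z gives the same grasp; the last joint's range is limited). The gripper opens to 85 mm and grips with 20 to 120 N. Pads are 22 mm wide; open, the fingers measure 114 mm over their backs; the gripper's body (76 mm by 85 mm) begins 54 mm behind the grasp point. The pads swing forward as they close: fully open they stand 13 mm farther back than shut.
Start: joints at [-1.246, 0.15, 1.437, -0, 1.554, -0.134], TCP at [0.255, -0.516, 0.231] pointing down, gripper open.
Joint ranges: [-2.8, 2.8], [-0.68, 2.1], [0.12, 2.68], [-1.39, 4.53], [0.16, 2.79], [-2.81, 2.81]. Speed limits (rad/s): [1.89, 1.89, 2.22, 3.01, 3.01, 3.01].

INTERFACE

Orientations are given as a rotation vector (axis times angle).
In Python, from bench import observe, get_image, camera_params, close_job gives the robot as it stands.
- The arm moves only by the shell command python3 -m handwheel 'ROWS' [FORCE]. ROWS is JSON, a list of rows, each a list of 7 numbers: the shift along the tool's x, y, z as a fraction of full scale, then the turn, a rotation vector about the tool's x, y, z as a fraction of full scale, then the closure, from 0 (fully open) to 1 (shut). In form: [[dx, dy, dz, rx, ry, rz, gripper], ...]. A call has 1 to 5 rows; each row is the pose to reach, as a shift and turn from the pose commanded when the call began, along the tool's axes at that moment; what a row does not reach only later rows make up. Full scale, the value 1, is 75 cm for a shift and 90 degrees for a turn. A row lasts 1/12 s, in which the tool goes at most 41.7 mm and 7.16 degrees, less where a joint would pass 70% of its speed; a pose out of reach is approached as far as the arm can. A call with a number of a shift or a turn outside -1 to 1 is refused whole. A call with a gripper value outside its range is refused whole. The fingers move at their own pace and stop on an object; FORCE is the grip in N (left out, the last holds). Time passes only in rows, so rows that repeat a pose let the fingers close. It gives the time, the measured TCP pose, the force, the opening and the grip force at its end, in the units of the state.
- observe(): the state, without advancing time (a new reading comes with each control period).
- get_image(name): name is "scene" or "top"; returns the picture (384x512x3 uint8, red, green, blue); there is no depth.
- camera_params(name): a dict with "camera_matrix" (3x3 intrinsics, pixels), "R" (3x3) and "t" (3): a world point X has camera coordinates R X + t. Camera axes: x right, y down, z forward; pixel columns grow to the right and rows downward; lengths in m; the calibration is good to about 2 mm. A picture is of the moment at which its call begins. camera_params takes no time and is no camera call.
- close_job(): hands the job in; it is judged then, once.
The state is a dict: "t": time; "qpos": joint angles; "dq": joint speeds; "joint_efforts": joint torques, N m; "eef_pos": TCP position; "eef_rot": TCP orientation; "force": force on the tool from outside, world axes, zero at the start; "moment": the same for the moment, N m; "grip_width": finger opening in m; "finger_force": force on a finger pad.
Only numpy, scipy, OpenCV 4.12 (cv2) and the standard library are available. Lean on these libraries where they do the work, as an engineer would, in place of code of your own. Each camera call takes 0.05 s, during which the arm holds its last target. There are 200 camera calls.

TASK

Three look-alike steel measuring cups of raw cashew nuts stand on the bench: pick out the middle-sized one and tip all its nuts into the aluminium tray. Then stand the empty cup upright in the middle of the scale's round pan, ready for the next batch. Leave the smaller and larger cups with their nuts, and everything else on the bench, standing where they are.

Things in the scene. Friction and masses are not known exactly. Their poses are not given: they have to be found in the camera images.
- cup_middle: loose steel measuring cup, round and tapered like a tumbler: 48 mm dia at the foot, 68 at the rim, 62 high, wall 3, floor 4 thick; the middle-sized of three look-alikes, holds three nuts, about 0.12 kg; origin at the centre of its underside, z along its axis to the mouth
- cup_small: loose steel measuring cup, round and tapered like a tumbler: 40 mm dia at the foot, 58 at the rim, 52 high, wall 3, floor 4 thick; the smallest, holds two nuts; origin at the centre of its underside, z along its axis to the mouth
- cup_large: loose steel measuring cup, round and tapered like a tumbler: 56 mm dia at the foot, 78 at the rim, 72 high, wall 3, floor 4 thick; the largest, holds two nuts; origin at the centre of its underside, z along its axis to the mouth
- tray: open aluminium tray, fixed, 160 x 160 mm, 40 high, walls and floor 5 thick; origin at the centre of its underside, x and y along its sides
- tray_in (a point): centre of the tray's inner floor, 5 mm above the table
- scale: bench scale, fixed, grey body 160 (x) by 150 (y) by 28 high, with a round steel pan 104 dia; origin at the centre of its underside
- scale_pan (a point): centre of the top face of the scale's flat round pan, 12 mm along the scale's x from its origin and 40 above the table
- nut_m1: raw cashew nut in its shell, dark brown, 25 long (x) by 17 thick, about 10 g, in the middle-sized cup at the start; origin at its centre
- nut_m2: raw cashew nut in its shell, dark brown, 25 long (x) by 17 thick, about 10 g, in the middle-sized cup at the start; origin at its centre
- nut_m3: raw cashew nut in its shell, dark brown, 25 long (x) by 17 thick, about 10 g, in the middle-sized cup at the start; origin at its centre
- nut_s1: raw cashew nut like the others, in the small cup, to stay there; origin at its centre
- nut_s2: raw cashew nut like the others, in the small cup, to stay there; origin at its centre
- nut_l1: raw cashew nut like the others, in the large cup, to stay there; origin at its centre
- nut_l2: raw cashew nut like the others, in the large cup, to stay there; origin at its centre
- oil_bottle: bystander, loose: amber oil bottle, 42 dia, 105 tall (mm); origin at the centre of its underside
- stone: bystander, loose: grey sharpening stone lying flat, 75 (x) by 32 (y) by 20 high (mm); origin at the centre of its underside
- jar: bystander, loose: small clear jar with steel lid, 46 dia, 45 tall (mm); origin at the centre of its underside
- blade: bystander, loose: spare shelling blade lying flat, 80 (x) by 28 (y), 14 high (mm); origin at the centre of its underside
There are look-alikes about, which are no part of the job. What is shaped like the scale but blue is not meant.

How it is judged:
By the outcome, as a careful person would: the job done as asked, in the order asked, and still so for the second after the job is handed in, with the robot touching nothing.
It also fails if it takes over 54 s, if anything falls off the work surface, if the arm or the gripper's body presses on something with over 40 N, if the wrist force passes 120 N, or if a joint passes its speed limit or range.

## Working session

There is one attempt and no reset: what is moved stays moved. The work goes in short steps, Python scripts to look and compute and a shell command to move; the robot and the scene stay as the last step left them, time stands still between calls to the robot, and variables do not carry over. Pictures are saved under pics/ and viewed, at most 10 in all, crops included, and the job is handed in when it is done.

```bash
ls; mkdir -p pics
python3 - <<'E'
from bench import *
import cv2,numpy as np
for n in ("scene","top"):
    im=get_image(n); cv2.imwrite(f"pics/{n}0.png",cv2.cvtColor(im,cv2.COLOR_RGB2BGR))
    c=camera_params(n); print(n,np.round(c["camera_matrix"],1).tolist(),np.round(-np.array(c["R"]).T@c["t"],3),np.round(c["R"],3).tolist())
print(observe())
E
```

```text
pics
scene [[494.0, 0.0, 255.7], [0.0, 494.0, 190.5], [0.0, 0.0, 1.0]] [ 0.827 -0.543  0.858] [[0.868, 0.497, 0.002], [0.392, -0.682, -0.618], [-0.306, 0.537, -0.786]]
top [[470.0, 0.0, 247.8], [0.0, 470.0, 194.3], [0.0, 0.0, 1.0]] [0.355 0.022 1.089] [[0.008, -1.0, 0.03], [-0.991, -0.012, -0.136], [0.136, -0.028, -0.99]]
{'t': 0.1, 'qpos': array([-1.24601935e+00,  1.50884717e-01,  1.43795711e+00, -1.01709964e-05,
        1.55378920e+00, -1.33987568e-01]), 'dq': array([ 1.28992389e-03, -1.15001242e-04, -5.37214927e-04, -1.21049547e-03,
       -8.31329451e-04,  2.65149353e-05]), 'joint_efforts': array([ 6.01183798e-03, -7.14381552e+01, -5.71792459e+01, -1.04984019e-04,
        7.28526735e-03, -2.91482661e-05]), 'eef_pos': array([ 0.25454747, -0.51533944,  0.23076995]), 'eef_rot': array([-3.05829933e+00, -7.14088302e-01,  1.71205168e-04]), 'force': array([ 0.78682149,  0.46720214, -0.33366838]), 'moment': array([-0.0110214 , -0.02707043,  0.01075539]), 'finger_force': 0.0, 'grip_width': 0.08534878896756991}
```

View pics/scene0.png

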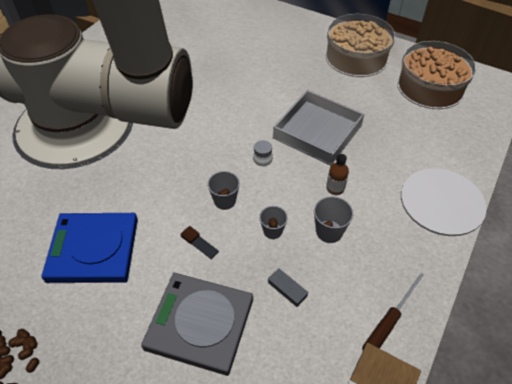

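View pics/top0.png

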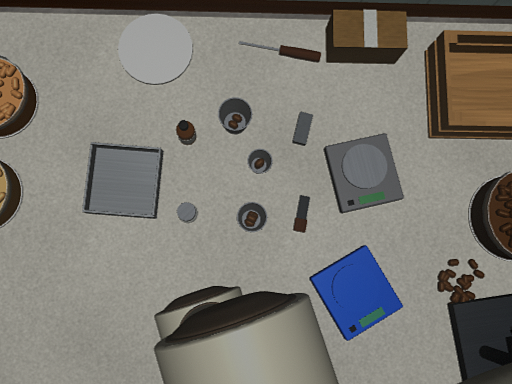

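The top view shows three cups: A at (235,115), B at (259,161) and C at (252,217). The tray is near (123,181), the grey scale's pan near (365,166), and the blue decoy near (355,292). A looks largest and B smallest, which makes C the middle one. I'll measure them and confirm in a crop.

```bash
cat > h.py <<'E'
from bench import *
import cv2,numpy as np
from scipy.spatial.transform import Rotation as Ro
def ray(n,uv,z):
    c=camera_params(n);R=np.array(c["R"]);C=-R.T@np.array(c["t"])
    d=R.T@np.linalg.inv(c["camera_matrix"])@np.array([*uv,1.]); return C+d*(z-C[2])/d[2]
def proj(n,X):
    c=camera_params(n);p=np.array(c["camera_matrix"])@(np.array(c["R"])@X+np.array(c["t"])); return p[:2]/p[2]
E
python3 - <<'E'
from h import *
t=cv2.imread("pics/top0.png"); s=cv2.imread("pics/scene0.png")
def blobs(im,n,x0,y0,x1,y1):
    g=cv2.cvtColor(im,cv2.COLOR_BGR2GRAY); m=(cv2.GaussianBlur(g,(3,3),0)<135).astype(np.uint8)
    k=np.zeros_like(m);k[y0:y1,x0:x1]=m[y0:y1,x0:x1]
    cs,_=cv2.findContours(k,cv2.RETR_EXTERNAL,cv2.CHAIN_APPROX_NONE)
    for c in cs:
        if cv2.contourArea(c)<80: continue
        (u,v),r=cv2.minEnclosingCircle(c); x,y,w,h=cv2.boundingRect(c)
        q=cv2.minAreaRect(c)
        print(n,"circ",round(u,1),round(v,1),"r",round(r,1),"bb",x,y,w,h,"area",cv2.contourArea(c),"rect",np.round(cv2.boxPoints(q)).astype(int).tolist(), "z0",np.round(ray(n,(u,v),0)[:2],3),"z.06",np.round(ray(n,(u,v),.06)[:2],3))
blobs(t,"top",75,90,410,240)
blobs(s,"scene",140,90,370,370)
a=cv2.resize(t[85:245,170:330],None,fx=3.6,fy=3.6,interpolation=cv2.INTER_CUBIC)
cv2.imwrite("pics/c1.png",a)
E
```

```text
top circ 251.4 216.8 r 15.7 bb 236 202 32 31 area 716.0 rect [[230, 217], [252, 196], [273, 217], [252, 238]] z0 [ 0.453 -0.018] z.06 [ 0.447 -0.016]
top circ 186.9 212.4 r 11.1 bb 176 202 23 22 area 339.0 rect [[173, 216], [182, 198], [201, 208], [192, 226]] z0 [0.461 0.132] z.06 [0.455 0.126]
top circ 301.8 213.1 r 19.2 bb 292 194 19 39 area 432.5 rect [[292, 230], [299, 193], [313, 196], [305, 233]] z0 [ 0.462 -0.136] z.06 [ 0.457 -0.127]
top circ 259.6 160.8 r 13.0 bb 247 148 26 26 area 491.0 rect [[247, 148], [272, 148], [272, 173], [247, 173]] z0 [ 0.586 -0.036] z.06 [ 0.573 -0.033]
top circ 122.5 181.0 r 51.0 bb 82 141 82 78 area 5339.0 rect [[81, 213], [89, 139], [165, 147], [157, 221]] z0 [0.533 0.283] z.06 [0.523 0.269]
top circ 363.5 172.0 r 47.6 bb 323 132 82 82 area 4596.5 rect [[321, 146], [388, 129], [405, 199], [339, 215]] z0 [ 0.562 -0.283] z.06 [ 0.551 -0.266]
top circ 186.8 131.6 r 13.5 bb 175 119 22 27 area 404.5 rect [[173, 121], [192, 116], [199, 142], [179, 147]] z0 [0.654 0.137] z.06 [0.637 0.131]
top circ 302.0 128.3 r 17.8 bb 291 111 23 36 area 489.0 rect [[
[... 1033 characters left out ...]
 39 47 area 1357.0 rect [[314, 197], [352, 197], [352, 243], [314, 243]] z0 [0.671 0.054] z.06 [0.682 0.012]
scene circ 223.7 190.2 r 19.3 bb 208 171 31 39 area 905.0 rect [[208, 171], [238, 171], [238, 209], [208, 209]] z0 [0.432 0.008] z.06 [ 0.459 -0.03 ]
scene circ 263.0 153.5 r 12.5 bb 253 141 19 26 area 361.5 rect [[253, 141], [271, 141], [271, 166], [253, 166]] z0 [0.453 0.147] z.06 [0.479 0.099]
scene circ 321.5 143.0 r 54.3 bb 273 91 91 105 area 4610.0 rect [[266, 135], [320, 75], [391, 140], [336, 199]] z0 [0.558 0.246] z.06 [0.577 0.191]
scene circ 166.0 107.0 r 31.1 bb 140 90 53 39 area 1680.5 rect [[140, 90], [192, 90], [192, 128], [140, 128]] z0 [0.161 0.164] z.06 [0.207 0.114]
```

View pics/c1.png

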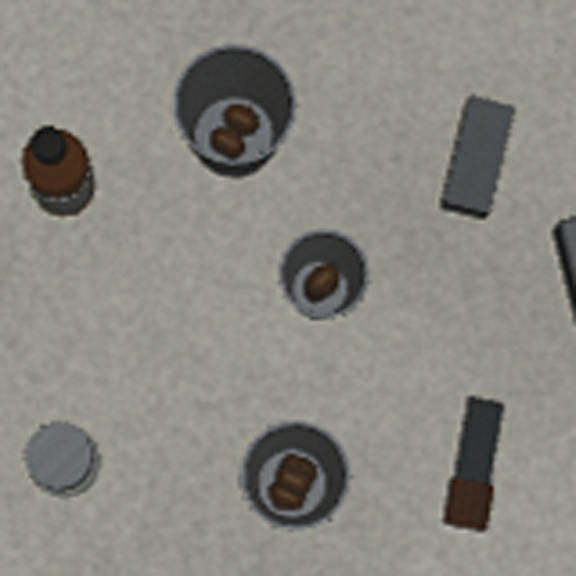

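C at (252,217) is the middle cup: its rim spans about 31 px where 68 mm should give 31. A at (235,115) spans about 36 px (78 mm), and B at (260,161) about 26 px (58 mm). C also visibly holds three nuts. Next I'll refine the positions of cup C, the tray and the pan, and write a helper that computes moves.

```bash
cat >> h.py <<'E'
def tilt(yaw,pitch):
    "tool x at azimuth yaw when down; pitch deg>0 tips tool z outward (towards +x of yaw)"
    x=np.radians(yaw);D=np.column_stack([[np.cos(x),np.sin(x),0],[np.sin(x),-np.cos(x),0],[0,0,-1]])
    return D@Ro.from_euler("y",pitch,degrees=True).as_matrix()
def go(p,R):
    "fractions from the present pose to pose p,R"
    o=observe();R0=Ro.from_rotvec(o["eef_rot"]).as_matrix()
    print("row",np.round(R0.T@(np.array(p)-o["eef_pos"])/.75,4),np.round(Ro.from_matrix(R0.T@R).as_rotvec()/(np.pi/2),4))
E
python3 - <<'E'
from h import *
t=cv2.imread("pics/top0.png"); s=cv2.imread("pics/scene0.png")
# cup C: check candidate against both views via silhouettes extremes
def ext(n,p):
    a=np.linspace(0,2*np.pi,200); P=[p+np.array([r*np.cos(q),r*np.sin(q),z]) for r,z in((.024,0),(.034,.062)) for q in a]
    U=np.array([proj(n,x) for x in P]); return np.round([*U.min(0),*U.max(0)],1)
for p in([.447,-.018,0],[.450,-.018,0]): print(p,ext("top",np.array(p)),ext("scene",np.array(p)))
print("meas top 236 202 267 232(incl) scene 208 171 238 209")
# tray rim corners
g=cv2.cvtColor(t,cv2.COLOR_BGR2GRAY)
for im,n,box,z in((t,"top",(75,130,170,225),.04),):
    m=(cv2.GaussianBlur(cv2.cvtColor(im,cv2.COLOR_BGR2GRAY),(3,3),0)<135).astype(np.uint8);k=np.zeros_like(m);x0,y0,x1,y1=box;k[y0:y1,x0:x1]=m[y0:y1,x0:x1]
    c=max(cv2.findContours(k,0,1)[0],key=cv2.contourArea); q=cv2.approxPolyDP(cv2.convexHull(c),5,True)[:,0]
    W=np.array([ray(n,u,z) for u in q]);print("tray",q.tolist(),np.round(W[:,:2],3).tolist(),W.mean(0).round(3),np.linalg.norm(W-np.roll(W,1,0),axis=1).round(3))
# pan: bright disc
for im,n,(x0,y0,x1,y1) in((t,"top",(325,135,405,215)),(s,"scene",(141,273,255,372))):
    c=im[y0:y1,x0:x1]; g=cv2.cvtColor(c,cv2.COLOR_BGR2GRAY); m=((g>98)&(g<150)).astype(np.uint8)
    m=cv2.morphologyEx(m,cv2.MORPH_OPEN,np.ones((5,5)))
    N,l,st,ce=cv2.connectedComponentsWithStats(m)
    for i in range(1,N):
        if st[i,4]>300:
            k=max(cv2.findContours((l==i).astype(np.uint8),0,1)[0],key=cv2.contourArea)
            (u,v),ax,an=cv2.fitEllipse(k); print(n,"disc",u+x0,v+y0,np.round(ax,1),st[i].tolist(),ray(n,(u+x0,v+y0),.04).round(4))
E
```

```text
[0.447, -0.018, 0] [237.  201.4 268.  232.3] [205.4 170.8 238.2 210.2]
[0.45, -0.018, 0] [237.  200.1 268.  231. ] [206.6 171.3 239.5 210.8]
meas top 236 202 267 232(incl) scene 208 171 238 209
tray [[90, 142], [163, 150], [157, 218], [82, 212]] [[0.615, 0.351], [0.599, 0.186], [0.444, 0.194], [0.456, 0.36]] [0.528 0.273 0.04 ] [0.16  0.166 0.155 0.166]
top disc 364.6172523498535 165.55234336853027 [42.3 44.5] [18, 9, 44, 44, 1541] [ 0.5695 -0.275   0.04  ]
scene disc 203.90340423583984 317.2267951965332 [54.3 60.1] [33, 17, 60, 56, 2644] [ 0.5705 -0.2749  0.04  ]
```

The cup is at (0.447, −0.017), confirmed in both views. The pan centre is at (0.570, −0.275), with the views agreeing to 1 mm. The tray centre is at (0.528, 0.273), and its side measures about 160 mm as given. Next I'll move to hover.

```bash
python3 - <<'E'
from h import *
go([.447,-.017,.22],tilt(0,0))
E
cat > log.py <<'E'
from h import *
import json
o=observe();open("log.jsonl","a").write(json.dumps({k:np.array(o[k]).tolist() for k in("qpos","eef_pos","eef_rot")})+"\n")
print(round(o["t"],2),"q",o["qpos"].round(3),"p",o["eef_pos"].round(4),"z",Ro.from_rotvec(o["eef_rot"]).as_matrix()[:,2].round(3),"F",o["force"].round(1),"w",round(o["grip_width"],4),round(o["finger_force"],1))
E
python3 log.py
```

```text
row [ 0.5243 -0.4821  0.0149] [-7.000e-04  1.000e-04  2.921e-01]
0.1 q [-1.246  0.151  1.438 -0.     1.554 -0.134] p [ 0.2545 -0.5153  0.2308] z [-0.     0.001 -1.   ] F [ 0.8  0.5 -0.3] w 0.0853 0.0
```

```bash
H="python3 -m handwheel"
$H '[[0.175,-0.161,0.005,0,0,0,0],[0.175,-0.161,0.005,0,0,0,0],[0.175,-0.161,0.005,0,0,0,0],[0.175,-0.161,0.005,0,0,0,0],[0.175,-0.161,0.005,0,0,0,0]]'; python3 log.py
$H '[[0.175,-0.161,0.005,0,0,0,0],[0.175,-0.161,0.005,0,0,0,0],[0.175,-0.161,0.005,0,0,0,0],[0.175,-0.161,0.005,0,0,0,0],[0.175,-0.161,0.005,0,0,0,0]]'; python3 log.py
$H '[[0.175,-0.161,0.005,0,0,0.29,0],[0.175,-0.161,0.005,0,0,0.29,0],[0.175,-0.161,0.005,0,0,0.29,0],[0.175,-0.161,0.005,0,0,0.29,0],[0.175,-0.161,0.005,0,0,0.29,0]]'; python3 log.py
python3 -c "
from h import *
go([.447,-.017,.22],tilt(0,-20))"
```

```text
t: 0.52
eef_pos: [0.3199, -0.3449, 0.2276]
eef_rot: [-3.058, -0.717, -0.001]
force: [-0.2, 0.8, 1.1]
grip_width: 0.0855
finger_force: 0.0
0.52 q [-9.880e-01 -6.800e-02  1.672e+00  1.000e-03  1.538e+00  1.220e-01] p [ 0.3199 -0.3449  0.2276] z [ 0.001  0.001 -1.   ] F [-0.2  0.8  1.1] w 0.0855 0.0
t: 0.93
eef_pos: [0.3839, -0.1786, 0.2238]
eef_rot: [-3.057, -0.718, -0.001]
force: [-1.3, -1.6, 0.8]
grip_width: 0.0854
finger_force: 0.0
0.93 q [-6.190e-01 -1.700e-01  1.770e+00  1.000e-03  1.542e+00  4.910e-01] p [ 0.3839 -0.1786  0.2238] z [ 0.001  0.001 -1.   ] F [-1.3 -1.6  0.8] w 0.0854 0.0
t: 1.35
eef_pos: [0.4453, -0.0209, 0.2201]
eef_rot: [3.141, -0.005, 0.0]
force: [-0.3, -1.1, 0.2]
grip_width: 0.0853
finger_force: 0.0
1.35 q [-0.22  -0.119  1.733 -0.     1.527  1.354] p [ 0.4453 -0.0209  0.2201] z [ 0. -0. -1.] F [-0.3 -1.1  0.2] w 0.0853 0.0
row [ 0.0022 -0.0052  0.0002] [-1.000e-04 -2.222e-01 -2.100e-03]
```

```bash
H="python3 -m handwheel"
$H '[[0,0,0,0,0,-0.38,0],[0,0,0,0,0,-0.38,0],[0,0,0,0,0,-0.38,0],[0,0,0,0,0,-0.38,0],[0,0,0,0,0,-0.38,0]]' >/dev/null
$H '[[0,0,0,0,0,-0.38,0],[0,0,0,0,0,-0.38,0],[0,0,0,0,0,-0.38,0],[0,0,0,0,0,-0.38,0],[0,0,0,0,0,-0.38,0]]' >/dev/null
$H '[[0,0,0,0,0,-0.24,0],[0,0,0,0,0,-0.24,0],[0,0,0,0,0,-0.24,0],[0,0,0,0,0,-0.24,0]]' >/dev/null; python3 log.py
$H '[[0,0,0,0,0.15,0,0],[0,0,0,0,0.15,0,0]]' >/dev/null; python3 log.py
python3 -c "
from h import *
go([.447,-.017,.12],tilt(90,0))
go([.447,-.017,.018],tilt(90,0))"
```

```text
2.52 q [-0.222 -0.119  1.734  0.     1.527 -0.232] p [ 0.4452 -0.0219  0.22  ] z [-0.  0. -1.] F [-0.3  0.4 -0.1] w 0.0854 0.0
2.68 q [-0.384 -0.094  1.728  0.223  1.598 -0.391] p [ 0.4456 -0.0204  0.221 ] z [ 0.001  0.238 -0.971] F [-0.7  0.3 -1.4] w 0.0855 0.0
row [-0.0277  0.0016  0.1319] [ 0.0008 -0.1531  0.0015]
row [-0.0601  0.0014  0.264 ] [ 0.0008 -0.1531  0.0015]
```

Positive j4 tips the tool towards +y, the tray side, with plenty of range. Now I'll untilt and go down over the cup.

```bash
H="python3 -m handwheel"
$H '[[-0.0277,0.0016,0.1319,0.0008,-0.1531,0.0015,0],[-0.0277,0.0016,0.1319,0.0008,-0.1531,0.0015,0],[-0.0277,0.0016,0.1319,0.0008,-0.1531,0.0015,0],[-0.0277,0.0016,0.1319,0.0008,-0.1531,0.0015,0]]' >/dev/null; python3 log.py
python3 - <<'E'
from h import *
go([.447,-.017,.018],tilt(90,0))
im=get_image("scene");cv2.imwrite("pics/s2.png",cv2.resize(im[100:300,120:370,::-1],None,fx=3,fy=3))
E
```

```text
3.02 q [-0.21  -0.047  1.885 -0.006  1.31  -0.207] p [ 0.4443 -0.0179  0.1154] z [-0.008 -0.004 -1.   ] F [-0.5 -0.5  0.2] w 0.0852 0.0
row [0.0017 0.0046 0.1298] [-0.0048  0.0024 -0.0012]
```

View pics/s2.png

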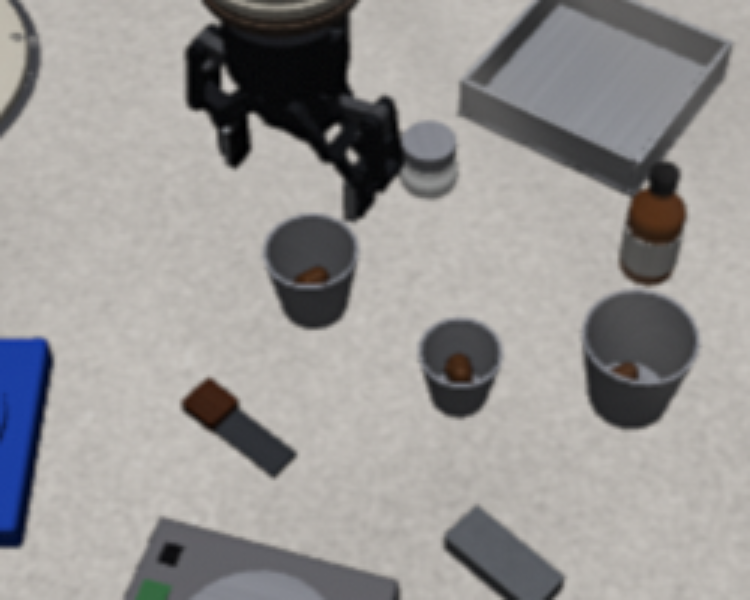

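The gripper hangs centred above cup C (crop about (310,260)), with its fingers spread along world x. Jar, blade and small cup are all clear. I'll descend and grip.

```bash
H="python3 -m handwheel"
$H '[[0.0017,0.0046,0.04,-0.0048,0.0024,-0.0012,0],[0.0017,0.0046,0.09,-0.0048,0.0024,-0.0012,0],[0.0017,0.0046,0.1298,-0.0048,0.0024,-0.0012,0],[0.0017,0.0046,0.1298,-0.0048,0.0024,-0.0012,0]]' 60 ; python3 log.py
$H '[[0,0,0,0,0,0,0.1],[0,0,0,0,0,0,0.2],[0,0,0,0,0,0,0.3],[0,0,0,0,0,0,0.4],[0,0,0,0,0,0,0.5]]' 60 >/dev/null; python3 log.py
$H '[[0,0,0,0,0,0,0.6],[0,0,0,0,0,0,0.6],[0,0,0,0,0,0,0.6],[0,0,0,0,0,0,0.6]]' 60 >/dev/null; python3 log.py
```

```text
t: 3.4
eef_pos: [0.4481, -0.018, 0.0189]
eef_rot: [2.221, 2.221, 0.002]
force: [-1.6, 0.5, -0.9]
grip_width: 0.0852
finger_force: 0.0
3.4 q [-2.130e-01  6.900e-02  1.988e+00  1.000e-03  1.084e+00 -2.140e-01] p [ 0.4481 -0.018   0.0189] z [ 0.001  0.001 -1.   ] F [-1.6  0.5 -0.9] w 0.0852 0.0
3.82 q [-0.212  0.061  1.982  0.     1.089 -0.215] p [ 0.4513 -0.0186  0.0251] z [ 0.01  -0.002 -1.   ] F [-7.8 -1.5 17.4] w 0.0646 61.0
4.15 q [-0.212  0.061  1.982  0.     1.089 -0.215] p [ 0.4513 -0.0186  0.0251] z [ 0.01  -0.002 -1.   ] F [-7.5 -0.6 17.4] w 0.0644 61.1
```

Gripped: opening 64.5 mm, which lies between the cup's 48 and 68 mm, with 61 N on the pads. The upward force comes from the pads swinging down against the standing cup, so lifting should relieve it.

```bash
H="python3 -m handwheel"
$H '[[0,0,-0.02,0,0,0,0.6],[0,0,-0.06,0,0,0,0.6],[0,0,-0.11,0,0,0,0.6],[0,0,-0.16,0,0,0,0.6],[0,0,-0.2,0,0,0,0.6]]' 60 >/dev/null; python3 log.py
$H '[[0,0,-0.05,0,0,0,0.6],[0,0,-0.05,0,0,0,0.6],[0,0,-0.05,0,0,0,0.6]]' 60 >/dev/null; python3 log.py
python3 - <<'E'
from h import *
for n in("scene","top"):
    im=get_image(n);cv2.imwrite(f"pics/{n}3.png",im[...,::-1])
a=cv2.imread("pics/scene3.png")[60:300,120:400];b=cv2.imread("pics/top3.png")[60:300,120:400]
cv2.imwrite("pics/j3.png",cv2.resize(np.hstack([a,b]),None,fx=1.42,fy=1.42))
E
```

```text
4.57 q [-2.120e-01 -9.700e-02  1.801e+00  1.000e-03  1.426e+00 -2.150e-01] p [ 0.4493 -0.018   0.1772] z [ 0.011 -0.002 -1.   ] F [ 0.3 -0.2 -0.5] w 0.0642 66.0
4.82 q [-0.212 -0.116  1.745  0.     1.5   -0.215] p [ 0.4496 -0.0181  0.2132] z [ 0.012 -0.002 -1.   ] F [ 0.3 -0.2 -3.7] w 0.0644 66.4
```

View pics/j3.png

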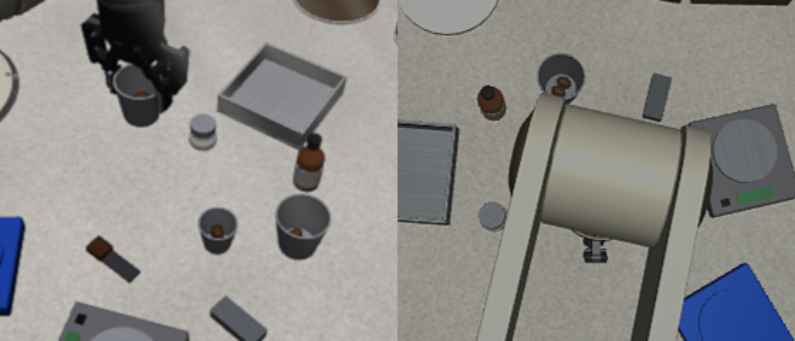

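The cup is held upright and nothing else moved. One problem: after a top grasp the mouth faces the palm, so the nuts would fall onto the gripper. A tilted side grasp with a roll about the tool axis pours cleanly. I'll set the cup back down on its spot, release it, and fit the arm's kinematics from the logged samples to plan the new grasp.

```bash
H="python3 -m handwheel"
$H '[[0,0,0.05,0,0,0,0.6],[0,0,0.1,0,0,0,0.6],[0,0,0.15,0,0,0,0.6],[0,0,0.2,0,0,0,0.6],[0,0,0.235,0,0,0,0.6]]' 60 >/dev/null; python3 log.py
$H '[[0,0,0.012,0,0,0,0.6],[0,0,0.014,0,0,0,0.6],[0,0,0.014,0,0,0,0.6]]' 60 >/dev/null; python3 log.py
cat > kin.py <<'E'
from h import *
from scipy.optimize import least_squares
import json
def fk(P,q):
    d1,a1,dy,L1,L2,e,dw,T,c,s4=P
    r=lambda ax,a:Ro.from_euler(ax,a).as_matrix()
    A=r("z",q[0]);B=A@r("y",q[1]);C=B@r("y",q[2]);D=C@r("z",(1 if s4>0 else -1)*q[3]);E=D@r("y",q[4]);R=E@r("z",q[5]+c)
    return A@[a1,dy,d1]+B@[0,0,L1]+C@[e,0,L2]+D@[0,dw,0]+R@[0,0,T],R
S=[json.loads(l) for l in open("log.jsonl")]
def res(P,S=S):
    o=[]
    for s in S:
        p,R=fk(P,s["qpos"]);o+=[*(p-s["eef_pos"]),*(.2*Ro.from_matrix(R.T@Ro.from_rotvec(s["eef_rot"]).as_matrix()).as_rotvec())]
    return np.array(o+list(1e-4*(np.array(P)-P0)))
best=None
for s4 in(1,-1):
    P0=np.array([.3,0,.08,.45,.4,0,0,.25,1.57,s4]); f=least_squares(res,P0)
    if best is None or f.cost<best.cost: best=f
P=best.x
def ik(p,R,q0):
    lo=np.array([-2.8,-.68,.12,-1.39,.16,-2.81]);hi=np.array([2.8,2.1,2.68,4.53,2.79,2.81])
    g=lambda q:(lambda a:np.r_[a[0]-p,.3*Ro.from_matrix(a[1].T@R).as_rotvec()])(fk(P,q))
    f=least_squares(g,np.clip(q0,lo+.01,hi-.01),bounds=(lo,hi)); return f.x,np.abs(f.fun).max()
if __name__=="__main__":
    print(P.round(4)); print(np.abs(best.fun.reshape(-1)[:6*len(S)].reshape(-1,6)).max(0).round(4))
E
python3 kin.py
```

```text
5.33 q [-0.212  0.052  1.98   0.     1.107 -0.215] p [ 0.4476 -0.0176  0.0294] z [ 0.002 -0.    -1.   ] F [ 0.3  0.8 -2.9] w 0.064 66.5
5.58 q [-0.212  0.065  1.986  0.     1.087 -0.215] p [ 0.4488 -0.0179  0.0216] z [ 0.004 -0.001 -1.   ] F [-0.8  0.2 -2. ] w 0.0639 65.9
[0.1608 0.     0.0768 0.4778 0.4995 0.0709 0.     0.3225 1.5708 1.    ]
[0. 0. 0. 0. 0. 0.]
```

The kinematic model fits the logged samples exactly. I'll touch down, release, rise, and plan the side grasp.

```bash
H="python3 -m handwheel"
$H '[[0,0,0.002,0,0,0,0.6],[0,0,0.004,0,0,0,0.6]]' 60 >/dev/null; python3 log.py
cat > plan.py <<'E'
from kin import *
q0=observe()["qpos"]
def show(n,p,R,q):
    q,e=ik(np.array(p),R,q); print(n,q.round(2),"err",round(e,4)); return q
def side(yaw,below,roll=0):
    "tool z at azimuth yaw, 'below' deg under horizontal, closing line horizontal, rolled"
    return tilt(yaw,90-below)@Ro.from_euler("z",roll,degrees=True).as_matrix()
if __name__=="__main__":
  cup=np.array([.449,-.018,.042])
  for yaw in(90,60,30):
   for flip in(0,180):
    print("yaw",yaw,"flip",flip)
    q=q0.copy()
    if flip: q[5]+=np.pi if q[5]<0 else -np.pi
    for b in(70,50,30):
        R=side(yaw,b,flip); q=show(f"b{b}",cup+.025*R[:,2],R,q)
    q1=q
    R=side(yaw,30,flip);q=show("up",cup+.025*R[:,2]+[0,0,.2],R,q)
    for ty in(yaw,):
      q2=q
      R=side(ty,30,flip);q2=show("tray",np.array([.53,.25,.25])+.025*R[:,2],R,q2)
      for sg in(1,-1):
        q=q2
        for r in(60,120,150,180):
            R=side(ty,30,flip+sg*r); q=show(f" roll{sg*r}",np.array([.53,.25,.15])+.025*R[:,2],R,q)
E
python3 plan.py
```

```text
5.75 q [-2.120e-01  6.700e-02  1.986e+00  1.000e-03  1.082e+00 -2.150e-01] p [ 0.4498 -0.0177  0.0205] z [ 0.006 -0.    -1.   ] F [-17.1  12.1  50. ] w 0.0639 68.0
yaw 90 flip 0
b70 [-0.43  0.13  1.97  0.34  1.21 -0.57] err 0.0
b50 [-0.59  0.27  1.93  0.57  1.41 -0.82] err 0.0
b30 [-0.7   0.46  1.88  0.73  1.62 -0.99] err 0.0
up [-0.7   0.16  1.76  0.79  1.92 -0.7 ] err 0.0
tray [-0.16  0.16  1.75  1.03  1.53 -0.37] err 0.0
 roll60 [-0.16  0.29  1.83  1.04  1.43  0.5 ] err 0.0
 roll120 [-0.16  0.29  1.83  1.04  1.43  1.54] err 0.0
 roll150 [-0.16  0.29  1.83  1.04  1.43  2.07] err 0.0
 roll180 [-0.16  0.29  1.83  1.04  1.43  2.59] err 0.0
 roll-60 [-0.16  0.29  1.83  1.04  1.43 -1.6 ] err 0.0
 roll-120 [-0.16  0.29  1.83  1.04  1.43 -2.65] err 0.0
 roll-150 [-0.08  0.23  1.74  0.92  1.4  -2.81] err 0.0533
 roll-180 [ 0.1   0.11  1.72  0.69  1.23 -2.81] err 0.1175
yaw 90 flip 180
b70 [-0.43  0.13  1.97  0.34  1.21  2.57] err 0.0
b50 [-0.59  0.27  1.93  0.57  1.41  2.32] err 0.0
b30 [-0.7   0.46  1.88  0.73  1.62  2.16] err 0.0
up [-0.7   0.16  1.76  0.79  1.92  2.44] err 0.0
tray [-0.
[... 2675 characters left out ...]
0.04  2.35  0.84  0.77  2.81] err 0.075
b50 [-0.67 -0.09  2.37  1.    0.84  2.81] err 0.0103
b30 [-0.87  0.05  2.47  1.38  1.05  2.29] err 0.0
up [-0.93 -0.38  2.32  1.16  1.32  2.81] err 0.0188
tray [ 0.17 -0.23  2.26  1.73  0.3   2.81] err 0.039
 roll60 [ 0.32 -0.08  2.29  2.84  0.16  2.81] err 0.0392
 roll120 [ 0.42 -0.08  2.27  3.94  0.16  2.81] err 0.052
 roll150 [ 0.45 -0.09  2.24  4.48  0.16  2.81] err 0.0539
 roll180 [ 0.4  -0.1   2.24  4.53  0.16  2.81] err 0.1354
 roll-60 [ 0.14 -0.12  2.28  1.67  0.33  1.79] err 0.0
 roll-120 [ 0.14 -0.12  2.28  1.67  0.33  0.75] err 0.0
 roll-150 [ 0.14 -0.12  2.28  1.67  0.33  0.22] err 0.0
 roll-180 [ 0.14 -0.12  2.28  1.67  0.33 -0.3 ] err 0.0
```

```bash
H="python3 -m handwheel"
$H '[[0,0,-0.004,0,0,0,0.6],[0,0,-0.004,0,0,0,0.3],[0,0,-0.004,0,0,0,0],[0,0,-0.004,0,0,0,0],[0,0,-0.004,0,0,0,0]]' 60 >/dev/null; python3 log.py
$H '[[0,0,-0.04,0,0,0,0],[0,0,-0.09,0,0,0,0],[0,0,-0.14,0,0,0,0],[0,0,-0.19,0,0,0,0],[0,0,-0.22,0,0,0,0]]' 60 >/dev/null; python3 log.py
python3 - <<'E'
from plan import *
R=side(90,30); cup=np.array([.449,-.018,.042]); go(cup+.025*R[:,2]-.13*R[:,2]+[0,0,.03],R)
E
```

```text
6.17 q [-0.212  0.064  1.985  0.     1.087 -0.215] p [ 0.4497 -0.0181  0.0224] z [ 0.006 -0.001 -1.   ] F [ 0.7  0.2 -0.1] w 0.085 0.0
6.58 q [-0.212 -0.104  1.778  0.     1.458 -0.215] p [ 0.4493 -0.018   0.1914] z [ 0.009 -0.002 -1.   ] F [0.2 0.3 0.7] w 0.0853 0.0
row [-0.121  -0.0016  0.0893] [0.0045 0.6678 0.0049]
```

```bash
H="python3 -m handwheel"
$H '[[-0.12,0,0,0,0.39,0.0,0],[-0.12,0,0,0,0.39,0,0],[-0.12,0,0,0,0.39,0,0],[-0.12,0,0,0,0.39,0,0],[-0.12,0,0,0,0.39,0,0]]' >/dev/null; python3 log.py
python3 - <<'E'
from plan import *
R=side(90,30); cup=np.array([.449,-.018,.042]); go(cup+.025*R[:,2]-.13*R[:,2]+[0,0,.03],R)
t=get_image("top")[...,::-1];s=get_image("scene")[...,::-1]
cv2.imwrite("pics/t4.png",t)
for im,n,(x0,y0,x1,y1) in((t,"top",(215,190,290,245)),(s,"scene",(195,150,250,220))):
    m=(cv2.GaussianBlur(cv2.cvtColor(np.ascontiguousarray(im),cv2.COLOR_BGR2GRAY),(3,3),0)<135).astype(np.uint8)[y0:y1,x0:x1]
    for c in cv2.findContours(m,0,1)[0]:
        if cv2.contourArea(c)>200:
            x,y,w,h=cv2.boundingRect(c);print(n,x+x0,y+y0,x+x0+w-1,y+y0+h-1)
E
```

```text
7.0 q [-0.687  0.085  1.683  0.396  1.702 -0.704] p [ 0.4494 -0.1101  0.1885] z [ 0.005  0.49  -0.871] F [-0.1  0.8 -0. ] w 0.0856 0.0
row [-0.0405 -0.0011  0.0751] [0.0023 0.3403 0.0037]
top 236 201 266 231
scene 195 162 239 209
```

The cup stands where it was (top view box 236–266, 201–231).

```bash
H="python3 -m handwheel"
$H '[[-0.0405,-0.0011,0.0751,0.0023,0.3403,0.0037,0],[-0.0405,-0.0011,0.0751,0.0023,0.3403,0.0037,0],[-0.0405,-0.0011,0.0751,0.0023,0.3403,0.0037,0],[-0.0405,-0.0011,0.0751,0.0023,0.3403,0.0037,0],[-0.0405,-0.0011,0.0751,0.0023,0.3403,0.0037,0]]' >/dev/null; python3 log.py
python3 - <<'E'
from plan import *
R=side(90,30); cup=np.array([.449,-.018,.042]); go(cup+.025*R[:,2]-.13*R[:,2],R);go(cup+.025*R[:,2],R)
E
```

```text
7.52 q [-0.84   0.418  1.687  0.648  1.882 -0.919] p [ 0.4478 -0.1069  0.1217] z [-0.005  0.867 -0.497] F [-0.6 -0.1 -1.7] w 0.085 0.0
row [-0.0328  0.0019  0.0157] [-0.0032 -0.0019 -0.0039]
row [-0.0333  0.0028  0.1891] [-0.0032 -0.0019 -0.0039]
```

```bash
H="python3 -m handwheel"
$H '[[-0.0328,0.0019,0.0157,-0.0032,-0.0019,-0.0039,0],[-0.0333,0.0028,0.06,-0.0032,-0.0019,-0.0039,0],[-0.0333,0.0028,0.11,-0.0032,-0.0019,-0.0039,0],[-0.0333,0.0028,0.16,-0.0032,-0.0019,-0.0039,0],[-0.0333,0.0028,0.1891,-0.0032,-0.0019,-0.0039,0]]' >/dev/null; python3 log.py
python3 - <<'E'
from plan import *
R=side(90,30); cup=np.array([.449,-.018,.042]);go(cup+.025*R[:,2],R)
im=get_image("scene");cv2.imwrite("pics/s5.png",cv2.resize(im[100:260,120:320,::-1],None,fx=3,fy=3))
E
```

```text
7.93 q [-0.69   0.451  1.885  0.725  1.614 -0.984] p [0.4488 0.0062 0.0292] z [-0.002  0.86  -0.51 ] F [-0.3  0.5 -0.2] w 0.0854 0.0
row [-0.0014  0.0003 -0.0031] [-0.0012  0.0071  0.0023]
```

View pics/s5.png

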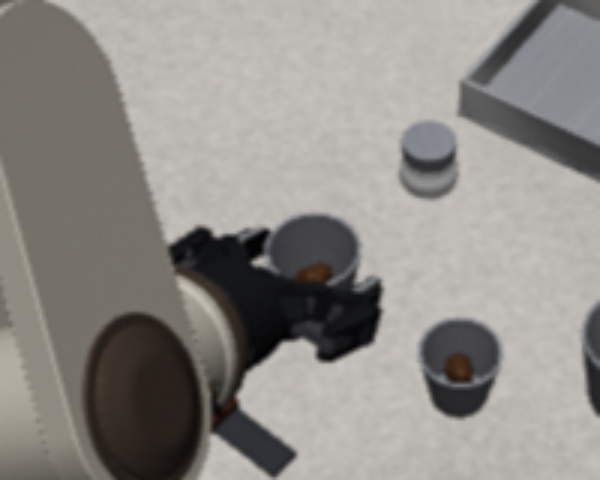

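The fingers straddle the cup (crop (312,255)) and the arm passes above the blade. I'll close and lift.

```bash
H="python3 -m handwheel"
$H '[[0,0,0,0,0,0,0.1],[0,0,0,0,0,0,0.2],[0,0,0,0,0,0,0.3],[0,0,0,0,0,0,0.4],[0,0,0,0,0,0,0.5]]' 60 >/dev/null; python3 log.py
$H '[[0,0,0,0,0,0,0.6],[0.023,0,-0.013,0,0,0,0.6],[0.069,0,-0.04,0,0,0,0.6],[0.115,0,-0.067,0,0,0,0.6],[0.16,0,-0.093,0,0,0,0.6]]' 60 >/dev/null; python3 log.py
$H '[[0.046,0,-0.027,0,0,0,0.6],[0.08,0,-0.047,0,0,0,0.6],[0.08,0,-0.047,0,0,0,0.6]]' 60 >/dev/null; python3 log.py
python3 - <<'E'
from plan import *
im=get_image("scene");cv2.imwrite("pics/s6.png",cv2.resize(im[60:260,120:370,::-1],None,fx=3,fy=3))
R=side(90,30);go(np.array([.528,.235,.24])+.025*R[:,2],R)
E
```

```text
8.4 q [-0.696  0.452  1.879  0.725  1.62  -0.985] p [0.4505 0.0019 0.0315] z [ 0.003  0.861 -0.508] F [-1.   0.5  6.1] w 0.0619 62.5
8.82 q [-0.696  0.228  1.816  0.755  1.832 -0.789] p [0.4492 0.0028 0.1716] z [ 0.002  0.861 -0.508] F [ 1.4 -0.4 -1.4] w 0.0619 64.4
9.07 q [-0.697  0.143  1.747  0.789  1.937 -0.683] p [0.45   0.0022 0.2445] z [ 0.006  0.859 -0.512] F [ 0.4 -0.  -0.7] w 0.0619 64.5
row [0.1562 0.1043 0.3015] [0.003  0.0083 0.0051]
```

View pics/s6.png

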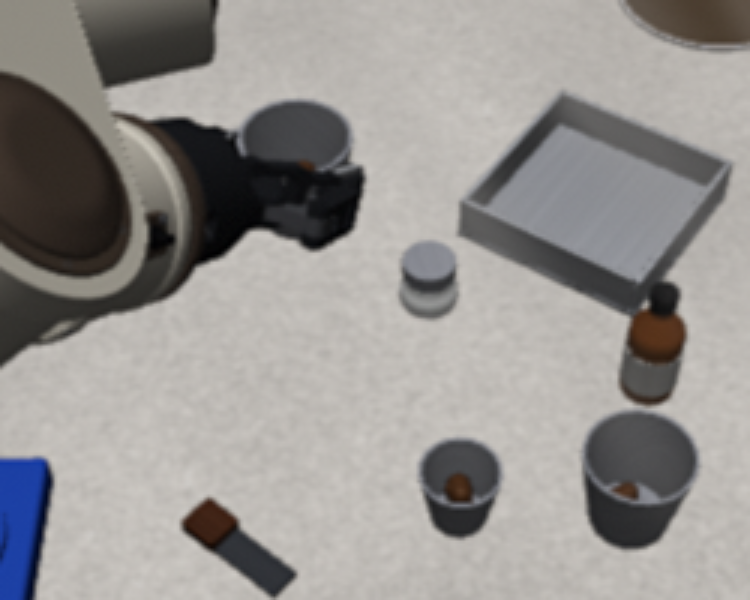

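The cup is held level, with 61.9 mm between the pads, so they sit about 43 mm up the wall. Next I'll check the pour poses over the tray.

Run:
```python
from plan import *
q=observe()["qpos"]; G=np.array([.51,.285,.13])
for b,r,dz in((30,0,.12),(30,0,0),(30,90,0),(30,170,0),(15,170,.02),(5,170,.03)):
    R=side(90,b,r); q=show((b,r),G+.023*R[:,2]+[0,0,dz],R,q)
R=side(90,30); go(G+.023*R[:,2]+[0,0,.12],R)
```

```text
(30, 0) [-0.1   0.12  1.79  1.04  1.48 -0.35] err 0.0
(30, 0) [-0.1   0.28  1.89  1.08  1.36 -0.57] err 0.0
(30, 90) [-0.1   0.28  1.89  1.08  1.36  1.  ] err 0.0
(30, 170) [-0.1   0.28  1.89  1.08  1.36  2.39] err 0.0
(15, 170) [-0.16  0.37  1.91  1.27  1.52  2.24] err 0.0
(5, 170) [-0.18  0.44  1.92  1.38  1.63  2.16] err 0.0
row [0.2019 0.0804 0.3492] [0.003  0.0083 0.0051]
```

```bash
H="python3 -m handwheel"
$H '[[0.02,0.008,0.035,0,0,0,0.6],[0.045,0.018,0.08,0,0,0,0.6],[0.07,0.028,0.12,0,0,0,0.6],[0.09,0.036,0.155,0,0,0,0.6],[0.11,0.045,0.19,0,0,0,0.6]]' >/dev/null; python3 log.py
$H '[[0.025,0.01,0.04,0.001,0.004,0.002,0.6],[0.05,0.02,0.085,0.003,0.008,0.005,0.6],[0.075,0.028,0.125,0.003,0.008,0.005,0.6],[0.092,0.035,0.159,0.003,0.008,0.005,0.6],[0.092,0.035,0.159,0.003,0.008,0.005,0.6]]' >/dev/null; python3 log.py
python3 - <<'E'
from plan import *
G=np.array([.51,.285,.13])
R=side(90,30); go(G+.023*R[:,2],R)
E
```

```text
9.53 q [-0.378  0.088  1.828  0.941  1.697 -0.494] p [0.4827 0.1693 0.2375] z [ 0.002  0.862 -0.507] F [-0.3  0.5 -1. ] w 0.0616 64.5
9.95 q [-0.093  0.127  1.795  1.05   1.481 -0.347] p [0.5084 0.3093 0.2365] z [-0.006  0.868 -0.496] F [ 0.2  0.1 -2. ] w 0.0621 64.8
row [-0.1395  0.003   0.0729] [-0.0035 -0.0028 -0.002 ]
```

Now I'll lower it and roll in stages.

```bash
H="python3 -m handwheel"
$H '[[-0.045,0.001,0.024,-0.0035,-0.0028,-0.002,0.6],[-0.09,0.002,0.048,-0.0035,-0.0028,-0.002,0.6],[-0.1395,0.003,0.0729,-0.0035,-0.0028,-0.002,0.6],[-0.1395,0.003,0.0729,-0.0035,-0.0028,-0.002,0.6]]' >/dev/null; python3 log.py
$H '[[0,0,0,0,0,0.08,0.6],[0,0,0,0,0,0.16,0.6],[0,0,0,0,0,0.24,0.6],[0,0,0,0,0,0.31,0.6],[0,0,0,0,0,0.38,0.6]]' >/dev/null
$H '[[0,0,0,0,0,0.08,0.6],[0,0,0,0,0,0.16,0.6],[0,0,0,0,0,0.24,0.6],[0,0,0,0,0,0.31,0.6],[0,0,0,0,0,0.38,0.6]]' >/dev/null; python3 log.py
$H '[[0,0,0,0,0,0.08,0.6],[0,0,0,0,0,0.16,0.6],[0,0,0,0,0,0.24,0.6],[0,0,0,0,0,0.31,0.6],[0,0,0,0,0,0.38,0.6]]' >/dev/null
$H '[[0,0,0,0,0,0.08,0.6],[0,0,0,0,0,0.16,0.6],[0,0,0,0,0,0.24,0.6],[0,0,0,0,0,0.31,0.6],[0,0,0,0,0,0.38,0.6]]' >/dev/null
$H '[[0,0,0,0,0,0.08,0.6],[0,0,0,0,0,0.16,0.6],[0,0,0,0,0,0.24,0.6],[0,0,0,0,0,0.36,0.6],[0,0,0,0,0,0.36,0.6]]' >/dev/null;python3 log.py
python3 - <<'E'
from plan import *
a=get_image("scene")[40:240,170:420,::-1];b=get_image("top")[90:290,60:310,::-1]
cv2.imwrite("pics/j7.png",cv2.resize(np.hstack([a,b]),None,fx=1.6,fy=1.6))
R=side(90,5,180); G=np.array([.51,.285,.15]);go(G+.023*R[:,2],R)
E
```

```text
10.28 q [-0.109  0.288  1.896  1.075  1.36  -0.578] p [0.508  0.3008 0.112 ] z [-0.002  0.865 -0.501] F [-1.6  0.  -4.8] w 0.0617 65.0
11.12 q [-0.108  0.276  1.888  1.076  1.365  0.628] p [0.5112 0.3012 0.1212] z [ 0.003  0.866 -0.5  ] F [ 0.6 -0.4 -1.9] w 0.0619 65.0
12.37 q [-0.108  0.276  1.888  1.076  1.365  2.389] p [0.5112 0.3012 0.1212] z [ 0.004  0.866 -0.5  ] F [ 0.7  0.8 -0.5] w 0.0616 64.9
row [-0.0353 -0.0051 -0.0102] [ 0.0238 -0.2769  0.1178]
```

View pics/j7.png

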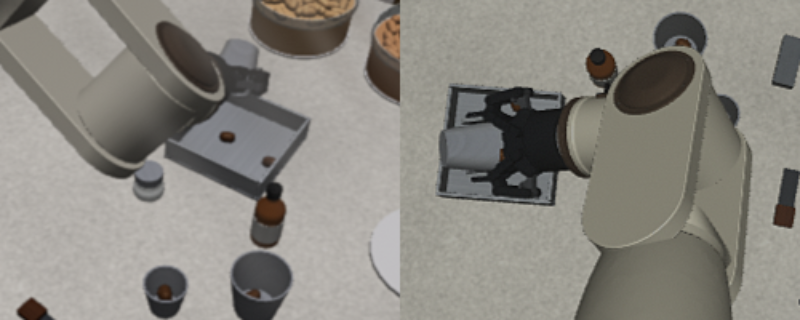

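Two nuts show in the tray in the scene half (at (227,137) and (267,161)). I'll tip the mouth further down, give it a small shake, back away and count.

```bash
H="python3 -m handwheel"
$H '[[-0.01,0,-0.003,0.005,-0.07,0.03,0.6],[-0.02,0,-0.006,0.01,-0.14,0.06,0.6],[-0.03,0,-0.008,0.02,-0.21,0.09,0.6],[-0.035,-0.005,-0.01,0.024,-0.277,0.118,0.6],[-0.035,-0.005,-0.01,0.024,-0.277,0.118,0.6]]' >/dev/null;python3 log.py
$H '[[0,0.015,0,0,0,0,0.6],[0,-0.015,0,0,0,0,0.6],[0,0.015,0,0,0,0,0.6],[0,-0.015,0,0,0,0,0.6],[0,0,0,0,0,0,0.6]]' >/dev/null;python3 log.py
$H '[[-0.05,0,0,0,0,0,0.6],[-0.1,0,0,0,0,0,0.6],[-0.15,0,0,0,0,0,0.6],[-0.17,0,0,0,0,0,0.6],[-0.17,0,0,0,0,0,0.6]]' >/dev/null;python3 log.py
python3 - <<'E'
from plan import *
a=get_image("scene")[40:240,170:420,::-1];b=get_image("top")[90:290,60:310,::-1]
cv2.imwrite("pics/j8.png",cv2.resize(np.hstack([a,b]),None,fx=1.6,fy=1.6))
E
```

```text
12.88 q [-0.178  0.472  1.925  1.385  1.631  2.307] p [0.5094 0.3077 0.1451] z [ 0.     0.997 -0.081] F [-1.3  0.2 -1.8] w 0.0617 64.9
13.3 q [-0.176  0.465  1.918  1.38   1.625  2.31 ] p [0.5122 0.308  0.1471] z [ 0.     0.996 -0.091] F [ 2.  -0.7 -0.9] w 0.0618 64.9
13.72 q [-0.154  0.237  1.875  1.413  1.656  2.576] p [0.5094 0.3197 0.2779] z [-0.001  0.996 -0.091] F [-0.1 -0.2 -0.6] w 0.0617 64.9
```

View pics/j8.png

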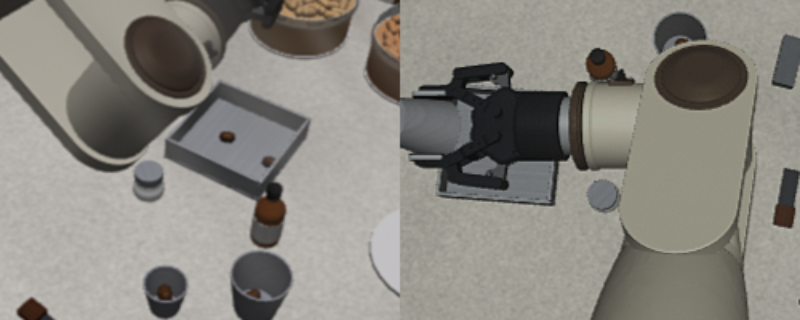

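Run:
```python
from plan import *
for n,u in(("scene",(311.9,125.6)),("scene",(336.9,140.6)),("top",(123,187)),("top",(132,154))): print(n,u,ray(n,u,.013).round(3))
im=get_image("top")[...,::-1];c=im[90:250,60:220].astype(int);m=((c[...,2]-c[...,0]>18)&(c[...,2]<130)).astype(np.uint8)
N,l,st,ce=cv2.connectedComponentsWithStats(m);print([(np.round(ce[i]+[60,90],0).tolist(),int(st[i,4])) for i in range(1,N) if st[i,4]>5])
im=get_image("scene")[...,::-1];c=im[70:210,260:375].astype(int);m=((c[...,2]-c[...,0]>18)&(c[...,2]<130)).astype(np.uint8)
N,l,st,ce=cv2.connectedComponentsWithStats(m);print([(np.round(ce[i]+[260,70],0).tolist(),int(st[i,4])) for i in range(1,N) if st[i,4]>5])
q=observe()["qpos"]
R=side(90,5,180);p=observe()["eef_pos"]
for d in([0,.08,0],[.1,.05,.1],[0,0,.15],[-.1,.1,.1]): show(d,p+d,Ro.from_rotvec(observe()["eef_rot"]).as_matrix(),q)
```

```text
scene (311.9, 125.6) [0.517 0.276 0.013]
scene (336.9, 140.6) [0.59  0.26  0.013]
top (123, 187) [0.517 0.279 0.013]
top (132, 154) [0.595 0.261 0.013]
[([186.0, 131.0], 195), ([198.0, 142.0], 19), ([168.0, 164.0], 52), ([172.0, 168.0], 6)]
[([263.0, 76.0], 58), ([359.0, 71.0], 109), ([312.0, 125.0], 34), ([338.0, 140.0], 18), ([338.0, 172.0], 272), ([334.0, 193.0], 18)]
[0, 0.08, 0] [0.   0.26 1.87 1.5  1.52 2.59] err 0.0
[0.1, 0.05, 0.1] [-0.05  0.32  1.56  1.48  1.59  2.81] err 0.0054
[0, 0, 0.15] [-0.16  0.08  1.76  1.47  1.7   2.81] err 0.0139
[-0.1, 0.1, 0.1] [ 0.05 -0.07  1.98  1.5   1.49  2.8 ] err 0.0
```

Run:
```python
from plan import *
X=ray("top",(198,142),.01);print(X.round(3),proj("scene",X).round(1), proj("scene",ray("top",(198,142),.2)).round(1))
def br(im,box):
    x0,y0,x1,y1=box;c=im[y0:y1,x0:x1].astype(int);m=((c[...,2]-c[...,0]>18)&(c[...,2]<130)).astype(np.uint8)
    N,l,st,ce=cv2.connectedComponentsWithStats(m);return [(np.round(ce[i]+[x0,y0],0).tolist(),int(st[i,4])) for i in range(1,N) if st[i,4]>5]
s0=cv2.imread("pics/scene0.png");s1=np.ascontiguousarray(get_image("scene")[...,::-1]);cv2.imwrite("pics/s9.png",s1)
print(br(s0,(180,80,420,300)));print(br(s1,(180,80,420,300)))
# tray corners seen in scene: which inner-floor points are hidden? compare with first picture
d=cv2.absdiff(s0,s1).max(2);
for y in np.arange(.21,.35,.02): print(round(y,2),[int(d[tuple(np.round(proj("scene",np.array([x,y,.01]))).astype(int)[::-1])]) for x in np.arange(.46,.61,.02)])
```

```text
[0.626 0.109 0.01 ] [323.7 190.8] [308.4 124.5]
[([411.0, 89.0], 307), ([417.0, 81.0], 12), ([338.0, 172.0], 274), ([224.0, 191.0], 41), ([336.0, 193.0], 13), ([273.0, 222.0], 62), ([329.0, 223.0], 27), ([190.0, 233.0], 169)]
[([260.0, 80.0], 10), ([411.0, 89.0], 309), ([417.0, 81.0], 11), ([312.0, 125.0], 35), ([338.0, 140.0], 16), ([338.0, 172.0], 272), ([334.0, 193.0], 12), ([273.0, 222.0], 61), ([329.0, 223.0], 27), ([190.0, 233.0], 168)]
0.21 [12, 9, 5, 1, 0, 2, 1, 1]
0.23 [5, 2, 2, 2, 2, 3, 2, 1]
0.25 [3, 2, 1, 2, 2, 1, 3, 3]
0.27 [1, 2, 2, 99, 2, 2, 7, 10]
0.29 [1, 1, 3, 70, 2, 1, 0, 1]
0.31 [1, 1, 1, 1, 1, 0, 1, 1]
0.33 [3, 1, 2, 2, 2, 1, 1, 1]
```

The whole visible tray floor and the bench are clear of a third nut. It may be behind the near tray wall, hidden under the arm, or still in the cup. I'll work out scale placement poses, roll the cup upright, and look into the cup and tray from the top camera.

Run:
```python
from plan import *
q0=observe()["qpos"]
G=np.array([.57,-.275,.085])
for yaw in(90,45,15,0,-15,-30,-60,-90):
    best=[]
    for s in ([-.6,.3,1.8,1,1.5,-.5],[-.4,0,1.8,0,1,0],[-.2,.2,1.8,-.8,1.3,0.5],[-.3,0,2,-.5,.8,1.3]):
        R=side(yaw,30); q,e=ik(G+.023*R[:,2],R,np.array(s,float)); best.append((round(e,4),q.round(2).tolist()))
    print(yaw,min(best))
R=side(90,30,0); q=q0.copy();q[5]-=3
show("upright",[.51,.305,.26],R,q)
R=side(90,30,90);go([.51,.305,.26],R)
```

```text
90 (np.float64(0.0), [-0.85, 0.8, 1.16, 0.68, 1.99, -0.84])
45 (np.float64(0.0), [-1.0, 0.5, 1.69, 1.02, 1.43, -0.63])
15 (np.float64(0.0), [-0.98, 0.29, 2.01, 1.34, 1.0, -0.57])
0 (np.float64(0.0), [-0.91, 0.2, 2.13, 1.57, 0.75, -0.58])
-15 (np.float64(0.0), [-0.78, 0.14, 2.21, 1.94, 0.48, -0.69])
-30 (np.float64(0.0), [-0.6, 0.12, 2.22, 2.86, 0.26, -1.34])
-60 (np.float64(0.0065), [-0.3, 0.25, 2.09, 4.53, 0.64, -2.5])
-90 (np.float64(0.0813), [-0.23, 0.44, 2.02, 4.53, 0.98, -2.17])
upright [-0.1   0.1   1.77  1.04  1.51 -0.31] err 0.0
row [ 0.0177 -0.0011 -0.0176] [-0.217   0.2181 -0.9832]
```

```bash
H="python3 -m handwheel"
$H '[[0,0,0,0,0,-0.08,0.6],[0,0,0,0,0,-0.16,0.6],[0,0,0,0,0,-0.24,0.6],[0,0,0,0,0,-0.31,0.6],[0,0,0,0,0,-0.39,0.6]]' >/dev/null
$H '[[0,0,0,0,0,-0.08,0.6],[0,0,0,0,0,-0.16,0.6],[0,0,0,0,0,-0.24,0.6],[0,0,0,0,0,-0.31,0.6],[0,0,0,0,0,-0.39,0.6]]' >/dev/null
$H '[[0,0,0,0,0,-0.08,0.6],[0,0,0,0,0,-0.16,0.6],[0,0,0,0,0,-0.24,0.6],[0,0,0,0,0,-0.31,0.6],[0,0,0,0,0,-0.39,0.6]]' >/dev/null
$H '[[0,0,0,0,0,-0.08,0.6],[0,0,0,0,0,-0.16,0.6],[0,0,0,0,0,-0.24,0.6],[0,0,0,0,0,-0.31,0.6],[0,0,0,0,0,-0.39,0.6]]' >/dev/null; python3 log.py
python3 - <<'E'
from plan import *
R=side(90,30,0);go([.51,.305,.26],R)
E
```

```text
15.63 q [-0.155  0.248  1.88   1.414  1.656  0.12 ] p [0.5094 0.3193 0.2718] z [-0.001  0.996 -0.087] F [ 0.2  0.1 -1. ] w 0.0619 65.0
row [-0.0128  0.0117 -0.0176] [-0.0964 -0.2664 -0.4323]
```

```bash
H="python3 -m handwheel"
$H '[[0,0,0,-0.015,-0.04,-0.066,0.6],[0,0,0,-0.029,-0.08,-0.13,0.6],[0,0,0,-0.043,-0.12,-0.195,0.6],[-0.008,0.008,-0.01,-0.058,-0.16,-0.26,0.6],[-0.0128,0.0117,-0.0176,-0.072,-0.2,-0.324,0.6]]' >/dev/null; python3 log.py
python3 - <<'E'
from plan import *
R=side(90,30,0);go([.51,.305,.26],R)
E
```

```text
16.05 q [-0.129  0.151  1.779  1.123  1.566 -0.208] p [0.5102 0.3044 0.2595] z [-0.031  0.913 -0.407] F [-0.5  0.6 -2.1] w 0.062 65.1
row [ 0.0008 -0.0004  0.0004] [-0.0253 -0.0643 -0.108 ]
```

```bash
H="python3 -m handwheel"
$H '[[0,0,0,-0.0253,-0.0643,-0.108,0.6],[0,0,0,-0.0253,-0.0643,-0.108,0.6],[0,0,0,-0.0253,-0.0643,-0.108,0.6]]' >/dev/null; python3 log.py
python3 - <<'E'
from plan import *
def br(im,box):
    x0,y0,x1,y1=box;c=im[y0:y1,x0:x1].astype(int);m=((c[...,2]-c[...,0]>18)&(c[...,2]<130)).astype(np.uint8)
    N,l,st,ce=cv2.connectedComponentsWithStats(m);return [(np.round(ce[i]+[x0,y0],0).tolist(),int(st[i,4])) for i in range(1,N) if st[i,4]>5]
t=get_image("top")[...,::-1];s=get_image("scene")[...,::-1]
cv2.imwrite("pics/t10.png",t);cv2.imwrite("pics/s10.png",s)
print("top",br(t,(50,60,220,240)),"scene",br(s,(220,50,380,200)))
for z in(.233,.291): print(proj("top",np.array([.51,.285,z])).round(),proj("scene",np.array([.51,.285,z])).round())
R=side(90,30,0);go([.57,-.275+.02,.26],R)
E
```

```text
16.3 q [-0.101  0.1    1.768  1.043  1.507 -0.308] p [0.51   0.3052 0.2615] z [ 0.001  0.867 -0.499] F [ 0.1 -0.5 -0.3] w 0.0615 65.0
top [([215.0, 137.0], 116), ([126.0, 191.0], 10)] scene [([354.0, 64.0], 719), ([360.0, 50.0], 12), ([374.0, 51.0], 12), ([356.0, 52.0], 6), ([312.0, 125.0], 30), ([338.0, 140.0], 15), ([339.0, 172.0], 270), ([336.0, 193.0], 8)]
[ 91. 173.] [320.  46.]
[ 81. 166.] [323.  21.]
row [-0.3705  0.0821 -0.6484] [-0.0008 -0.0031 -0.0043]
```

No brown inside the cup at its floor pixel (91,173). I'll move on towards the scale, then check both the cup and the uncovered tray.

```bash
H="python3 -m handwheel"
$H '[[-0.015,0.003,-0.026,0,0,0,0.6],[-0.04,0.009,-0.07,0,0,0,0.6],[-0.066,0.0145,-0.115,0,0,0,0.6],[-0.09,0.02,-0.16,0,0,0,0.6],[-0.115,0.025,-0.2,0,0,0,0.6]]' >/dev/null; python3 log.py
$H '[[-0.025,0.0055,-0.043,0,0,0,0.6],[-0.05,0.011,-0.087,0,0,0,0.6],[-0.075,0.0165,-0.13,0,0,0,0.6],[-0.1,0.022,-0.173,0,0,0,0.6],[-0.115,0.025,-0.2,0,0,0,0.6]]' >/dev/null; python3 log.py
python3 - <<'E'
from plan import *
def br(im,box):
    x0,y0,x1,y1=box;c=im[y0:y1,x0:x1].astype(int);m=((c[...,2]-c[...,0]>18)&(c[...,2]<130)).astype(np.uint8)
    N,l,st,ce=cv2.connectedComponentsWithStats(m);return [(np.round(ce[i]+[x0,y0],0).tolist(),int(st[i,4])) for i in range(1,N) if st[i,4]>5]
t=get_image("top")[...,::-1]
cv2.imwrite("pics/t11.png",t)
print("tray",br(t,(75,130,172,225)))
g=observe();G=g["eef_pos"]-.023*Ro.from_rotvec(g["eef_rot"]).as_matrix()[:,2];f=proj("top",G-[0,0,.039]);print("floor",f.round())
u,v=f.round().astype(int);print(br(t,(u-40,v-40,u+40,v+40)))
R=side(90,30,0);go([.57,-.275+.02,.26],R)
E
```

```text
16.82 q [-0.418  0.181  1.681  0.944  1.769 -0.459] p [0.5282 0.1299 0.2602] z [-0.001  0.869 -0.494] F [-0.9 -0.4 -1.4] w 0.0617 65.0
17.23 q [-0.657  0.351  1.467  0.847  1.975 -0.574] p [ 0.5468 -0.0445  0.2589] z [ 0.001  0.87  -0.494] F [ 0.8 -0.6 -1. ] w 0.0617 65.1
tray [([133.0, 154.0], 54), ([153.0, 174.0], 43), ([124.0, 188.0], 52)]
floor [283. 156.]
[([259.0, 163.0], 56)]
row [-0.1352  0.0321 -0.2419] [ 0.0015 -0.0042 -0.0063]
```

All three nuts are in the tray, at top-view pixels (133,154), (153,174) and (124,188), and the cup shows none. On to the scale.

```bash
H="python3 -m handwheel"
$H '[[-0.025,0.006,-0.043,0,0,0,0.6],[-0.05,0.012,-0.087,0,0,0,0.6],[-0.075,0.018,-0.13,0,0,0,0.6],[-0.1,0.024,-0.173,0,0,0,0.6],[-0.12,0.028,-0.21,0,0,0,0.6]]' >/dev/null; python3 log.py
cat > tgt.py <<'E'
from plan import *
R=side(90,30.5,0)
for z in(.13,.08,.073): go([.571,-.2555,z],R)
E
python3 tgt.py
```

```text
17.7 q [-0.829  0.601  1.104  0.796  2.177 -0.611] p [ 0.5672 -0.225   0.2586] z [-0.     0.87  -0.493] F [-0.9  0.  -1.5] w 0.0619 65.2
row [-0.1692  0.0064  0.0492] [-0.0001 -0.0104 -0.005 ]
row [-0.2272  0.0069  0.0821] [-0.0001 -0.0104 -0.005 ]
row [-0.2353  0.007   0.0867] [-0.0001 -0.0104 -0.005 ]
```

```bash
H="python3 -m handwheel"
$H '[[-0.04,0.002,0.01,0,-0.01,-0.005,0.6],[-0.09,0.004,0.026,0,-0.01,-0.005,0.6],[-0.135,0.005,0.039,0,-0.01,-0.005,0.6],[-0.1692,0.0064,0.0492,0,-0.01,-0.005,0.6],[-0.1692,0.0064,0.0492,0,-0.01,-0.005,0.6]]' >/dev/null; python3 log.py
python3 tgt.py
```

```text
18.12 q [-0.849  0.747  1.143  0.696  2.048 -0.783] p [ 0.5703 -0.2534  0.1252] z [-0.002  0.864 -0.503] F [ 0.2  1.5 -2. ] w 0.0621 65.2
row [ 0.004   0.0009 -0.0057] [-0.0014 -0.0033 -0.0029]
row [-0.0536  0.0012  0.0279] [-0.0014 -0.0033 -0.0029]
row [-0.0616  0.0013  0.0326] [-0.0014 -0.0033 -0.0029]
```

```bash
H="python3 -m handwheel"
$H '[[-0.025,0.001,0.013,-0.001,-0.003,-0.003,0.6],[-0.0536,0.0012,0.0279,-0.0014,-0.0033,-0.0029,0.6],[-0.0536,0.0012,0.0279,-0.0014,-0.0033,-0.0029,0.6],[-0.0536,0.0012,0.0279,-0.0014,-0.0033,-0.0029,0.6]]' >/dev/null; python3 log.py
python3 tgt.py
```

```text
18.45 q [-0.848  0.785  1.156  0.676  1.998 -0.832] p [ 0.5726 -0.2556  0.0871] z [ 0.002  0.859 -0.512] F [ 1.   0.4 -0.5] w 0.0618 65.2
row [ 0.0492 -0.0018 -0.0292] [0.0011 0.0037 0.0043]
row [-0.0081 -0.0023  0.005 ] [0.0011 0.0037 0.0043]
row [-0.0161 -0.0023  0.0097] [0.0011 0.0037 0.0043]
```

```bash
H="python3 -m handwheel"
$H '[[-0.0081,-0.0023,0.005,0.001,0.0037,0.0043,0.6],[-0.0081,-0.0023,0.005,0.001,0.0037,0.0043,0.6]]' >/dev/null; python3 log.py
$H '[[-0.0046,0,0.0027,0,0,0,0.6],[-0.0046,0,0.0027,0,0,0,0.6]]' >/dev/null; python3 log.py
$H '[[-0.0023,0,0.0013,0,0,0,0.6],[-0.0023,0,0.0013,0,0,0,0.6]]' >/dev/null; python3 log.py
python3 tgt.py
```

```text
18.62 q [-0.85   0.793  1.16   0.673  1.993 -0.835] p [ 0.571  -0.2559  0.08  ] z [ 0.001  0.861 -0.509] F [-0.3  0.7 -2.3] w 0.0622 65.2
18.78 q [-0.85   0.797  1.161  0.671  1.988 -0.84 ] p [ 0.5712 -0.2559  0.0757] z [ 0.001  0.86  -0.51 ] F [ 0.4  0.1 -1.2] w 0.0619 65.2
18.95 q [-0.85   0.8    1.162  0.67   1.986 -0.842] p [ 0.5712 -0.2559  0.0736] z [ 0.001  0.86  -0.51 ] F [-0.3 -0.5 -2.3] w 0.062 65.2
row [ 0.065  -0.0001 -0.0378] [0.0004 0.0016 0.0012]
row [ 0.0076 -0.0002 -0.0038] [0.0004 0.0016 0.0012]
row [-0.0004 -0.0002  0.0009] [0.0004 0.0016 0.0012]
```

```bash
H="python3 -m handwheel"
$H '[[-0.0012,0,0.0007,0,0,0,0.6],[-0.0012,0,0.0007,0,0,0,0.6]]' >/dev/null; python3 log.py
$H '[[-0.0012,0,0.0007,0,0,0,0.6],[-0.0012,0,0.0007,0,0,0,0.6]]' >/dev/null; python3 log.py
python3 - <<'E'
from plan import *
s=get_image("scene")[...,::-1];cv2.imwrite("pics/s12.png",s);t=get_image("top")[...,::-1];cv2.imwrite("pics/t12.png",t)
cv2.imwrite("pics/j12.png",cv2.resize(np.hstack([s[240:370,130:270],t[110:240,300:440]]),None,fx=2.8,fy=2.8,interpolation=cv2.INTER_CUBIC))
E
```

```text
19.12 q [-0.85   0.801  1.162  0.67   1.985 -0.843] p [ 0.5711 -0.256   0.0725] z [ 0.001  0.86  -0.51 ] F [-0.4  0.1 -1.6] w 0.0618 65.2
19.28 q [-0.85   0.802  1.162  0.67   1.984 -0.844] p [ 0.5712 -0.256   0.0717] z [ 0.001  0.86  -0.51 ] F [-0.6 -0.3  1. ] w 0.0622 65.1
```

Contact came at TCP height 71.7 mm, where 71.5 was expected. I'll release and retreat along the tool axis.

```bash
H="python3 -m handwheel"
$H '[[-0.0006,0,0.0004,0,0,0,0.5],[-0.0006,0,0.0004,0,0,0,0],[-0.0006,0,0.0004,0,0,0,0],[-0.0006,0,0.0004,0,0,0,0],[-0.0006,0,0.0004,0,0,0,0]]' >/dev/null; python3 log.py
$H '[[0,0,-0.02,0,0,0,0],[0,0,-0.05,0,0,0,0],[0,0,-0.09,0,0,0,0],[0,0,-0.13,0,0,0,0],[0,0,-0.17,0,0,0,0]]' >/dev/null; python3 log.py
$H '[[0.1,0,-0.04,0,0,0,0],[0.1,0,-0.04,0,0,0,0],[0.1,0,-0.04,0,0,0,0],[0.1,0,-0.04,0,0,0,0]]' >/dev/null; python3 log.py
python3 - <<'E'
from plan import *
s=np.ascontiguousarray(get_image("scene")[...,::-1]);cv2.imwrite("pics/s13.png",s);t=np.ascontiguousarray(get_image("top")[...,::-1])
cv2.imwrite("pics/t13.png",t)
for z,n in((.04,"foot"),(.102,"rim")): print(n,[proj(c,np.array([.57,-.275,z])).round(1) for c in("top","scene")])
cv2.imwrite("pics/fin.png",np.hstack([cv2.resize(s[60:380,90:390],(400,427)),cv2.resize(t[80:400,70:430][:,:300],(400,427))]))
E
```

```text
19.8 q [-0.85   0.803  1.163  0.669  1.983 -0.845] p [ 0.5711 -0.2559  0.0708] z [ 0.001  0.86  -0.51 ] F [0.3 0.2 1.1] w 0.085 0.0
20.22 q [-0.935  0.908  0.832  0.69   2.21  -0.755] p [ 0.5709 -0.3665  0.1368] z [ 0.    0.86 -0.51] F [ 0.7 -0.3 -0.2] w 0.0852 0.0
20.55 q [-0.926  0.829  0.801  0.753  2.283 -0.657] p [ 0.5712 -0.3533  0.218 ] z [ 0.002  0.859 -0.513] F [-0.2 -0.7 -0.8] w 0.0855 0.0
foot [array([364.6, 165.3]), array([203.6, 317.1])]
rim [array([372.5, 159.7]), array([200.6, 301.5])]
```

View pics/fin.png

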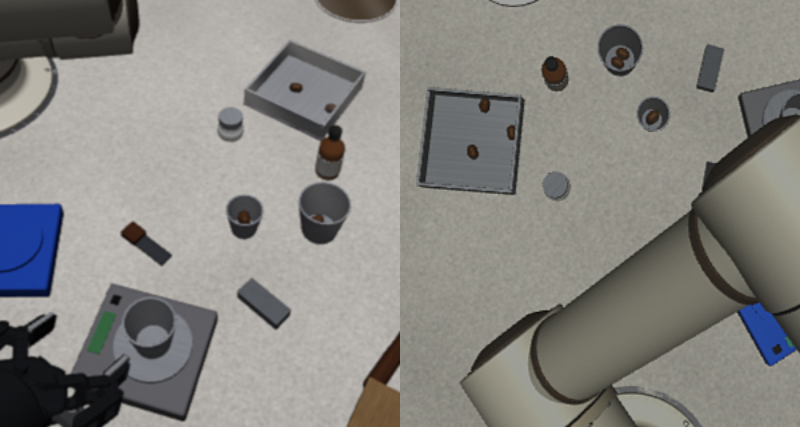

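The final view shows the empty cup upright on the grey scale's pan. Its rim is at about (202,302) in the scene image, against (201,302) expected, so it is centred within about 2 mm. Three nuts lie in the tray, and the other two cups, bottle, jar, stone and blade are in place. Handing in.

```bash
python3 -c "
from bench import *
print(close_job())"
```

```text
the job is handed in; nothing more can be done
None
```

The middle cup's three nuts are in the tray and the empty cup stands upright in the middle of the grey scale's pan; everything else looked undisturbed in the last pictures, and I handed the job in at about 21 s.

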